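# Clamp a stoppered test tube under the sprung roller of a labelling jig

## Robot

A 7-joint arm with a two-finger parallel gripper is mounted at the origin on a cart in front of the work surface, level with it; the furniture and walls round the work are solid. World frame = base frame: x ahead of the robot, y to its left, z up, the work surface at z = 0. Lengths are in m, angles in rad, forces in N, time in s.
With the tool pointing down it reaches from about 0.4 to 0.875 m from the base axis. Payload 19.3 kg.
Tool frame: the origin (TCP) lies at the very end of the fingers, on their centre line; the grasp point (between the pads) lies 19 mm behind it; z points along the fingers, y is the line along which they close (so a half turn about z gives the same grasp; the last joint's range is limited). The gripper opens to 85 mm and grips with 20 to 120 N. Pads are 22 mm wide; open, the fingers measure 114 mm over their backs; the gripper's body (76 mm by 85 mm) begins 54 mm behind the grasp point. The pads swing forward as they close: fully open they stand 13 mm farther back than shut.
Start: joints at [1.275, 0.521, -0.036, 1.599, 0.021, 1.021, -0.113], TCP at [0.14, -0.609, 0.231] pointing down, gripper open.
Joint ranges: [-2.91, 2.91], [-0.3, 2.13], [-1.5, 1.42], [0.17, 2.43], [-1.26, 4.41], [0.16, 1.93], [-2.52, 2.52]. Speed limits (rad/s): [1.89, 1.89, 2.39, 2.39, 3.01, 3.01, 3.01].

## Interface

Orientations are given as [roll, pitch, yaw] about the fixed x, y, z axes, in that order (R = Rz(yaw) Ry(pitch) Rx(roll)).
In Python, from workcell import bot, grab_frame, calibration, job gives the robot as it stands.
- The arm moves only by the shell command python3 -m creep FILE [FORCE], which reads ROWS from the file FILE. ROWS is a JSON object whose key "ticks" holds a list of rows, 1 to 5 of them, each of 7 numbers: the finger opening in m, then dx, dy, dz in mm, then a rotation vector rx, ry, rz in rad; each row is the pose to reach, as a shift and turn from the pose commanded when the command began, along the tool's axes at that moment; what a row does not reach only later rows make up. A row lasts 1/8 s, in which the tool goes at most 0.0625 m and 0.188 rad, less where a joint would pass 70% of its speed; a pose out of reach is approached as far as the arm can. The fingers move at their own pace and stop on an object; FORCE is the grip in N (left out, the last holds). Time passes only in rows, so rows that do not move let the fingers close. It prints the time, the measured TCP pose, the force, the opening and the grip force at its end. Input that does not fit is refused with a message, and nothing moves.
- bot.observe(): the state, without advancing time (a new reading comes with each control period).
- grab_frame(name): name is "scene" or "top" or "wrist"; returns (picture, depth): 384x512x3 uint8, blue, green, red; 384x512 float32, m along the optical axis (not along the pixel's ray), 0 where there is no reading.
- calibration(name): a dict with "vfov" (degrees; the focal length in pixels is half the picture's height over the tangent of half this angle, whatever the lens; pixels are square), "cx", "cy" (the principal point, pixels), "eye" and "attitude" of the camera in the world. Camera axes: x right, y down, z forward; pixel columns grow to the right and rows downward; lengths in m; the calibration is good to about 2 mm. A picture is of the moment at which its call begins: read the wrist's pose just before it. calibration takes no time and is no camera call; for the wrist camera it gives the pose at the moment of the call.
- job.job_done(): hands the job in; it is judged then, once.
The state is a dict: "clock": time; "qpos": joint angles; "qd": joint speeds; "joint_efforts": joint torques, N m; "position": TCP position; "tool_rot": TCP orientation; "force": force on the tool from outside, world axes, zero at the start; "moment": the same for the moment, N m; "grip_width": finger opening in m; "finger_force": force on a finger pad.
Only numpy, scipy, OpenCV 4.12 (cv2) and the standard library are available. Lean on these libraries where they do the work, as an engineer would, in place of code of your own. Each camera call takes 0.05 s, during which the arm holds its last target. There are 200 camera calls.

## Task

Take the test tube with the black stopper from its rest and, round end first, slide it along the trough of the aluminium jig so that it pushes the sprung roller arm up and slips beneath it. Press the round end home against the end stop, firmly but gently (about 8 newtons, for half a second; it is glass, never 20), then let go so that it lies in the trough touching the stop, with the roller bearing down on it. Leave the open tube and the other things alone.

Things in the scene. Friction and masses are not known exactly. Their poses are not given: they have to be found in the camera images.
- tube: glass test tube with black stopper, to be clamped: 176 mm long, 20.5 mm diameter, 40 g. Origin at the outside of its round end, on the axis; z runs along the tube to the stopper (black, about the last 25 mm). Starts lying level in one of two white rests (varies), axis 46 mm above the worktop, round end to the left (+y). Free to be gripped across, e.g. 120 mm from the round end.
- tube_tip (a point): the outside of the tube's round end, on its axis (the same point as the tube's origin)
- open_tube: the other test tube, 152 mm long, without a stopper, in the other white rest; leave it alone
- jig: aluminium jig, fixed, 160 x 56 mm base. x points along the trough, the way the tube is pushed (roughly +y of the robot), z up; origin on the worktop below the roller. V trough from x = -45 mm (open entry) to +22 mm; a tube lying in it has its axis at y = 0, z = 46 mm. Nothing is higher than 75 mm; the arm's pivot is at x = 92 mm, z = 62 mm. Worktop before the entry is free.
- end_stop: end stop beyond the trough: a carriage clamped on a rail, with a white buffer 14 mm wide, 18 mm high as its face, on the axis of a tube in the trough. This origin is only the rail's near end (jig x = 25 mm, z = 46 mm): the face stands 0 to 25 mm beyond it, where is not told and must be felt. The buffer is sprung, about 5 N per mm, and hard after 4 mm.
- hold_arm (a joint): sprung hold-down arm that carries the roller: 0 rad at rest, grows as the roller is lifted; about 0.10 rad with the tube beneath it. A spring presses the roller down with about 3 N at rest and 5 N on the tube.
- roller: free-turning black rubber roller on the arm, 20 mm diameter, 14 mm wide. Origin at its centre: at rest at jig x = 0, z = 57 mm. A tube pushed along the trough meets it with its tip at about jig x = -7 mm and lifts it, against about 4 to 9 N, until the tip is at x = +10 mm; then it slides to the stop against 2 to 8 N of friction.
- label_roll: roll of label tape lying flat, 68 mm diameter, 20 mm high; leave it alone
- weighing_cup: small white porcelain cup, 36 mm diameter, 29 mm high; leave it alone
- dropper_bottle: amber dropper bottle with black teat, 37 mm diameter, 102 mm high; leave it alone
- rest_a: white rest in which the stoppered tube starts: 120 x 44 mm foot, 8 mm thick, with two V posts under the tube about 50 and 153 mm from its round end; free space between the posts. Fixed.
Mind the look-alikes: they are no part of the job. Leave any yellow look-alike of the jig alone.

How it is judged:
By the outcome, as a careful person would: the job done as asked, in the order asked, and still so for the second after the job is handed in, with the robot touching nothing.
It also fails if it takes over 64 s, if anything falls off the work surface, if the arm or the gripper's body presses on something with over 40 N, if the wrist force passes 120 N, or if a joint passes its speed limit or range.

## Working session

There is one attempt and no reset: what is moved stays moved. The work goes in short steps, Python scripts to look and compute and a shell command to move; the robot and the scene stay as the last step left them, time stands still between calls to the robot, and variables do not carry over. Pictures are saved under pics/ and viewed, at most 10 in all, crops included, and the job is handed in when it is done.

```bash
mkdir -p pics; ls
python3 - <<'E'
from workcell import bot, grab_frame, calibration, job
import cv2, numpy as np
for n in ("scene","top"):
    p,d=grab_frame(n); cv2.imwrite(f"pics/{n}0.png",p); np.savez(f"pics/{n}0.npz",p=p,d=d); print(n,calibration(n))
s=bot.observe(); print({k:np.round(v,3) if not isinstance(v,dict) else v for k,v in s.items()})
E
```

```text
pics
scene {'vfov': 44.19671065126674, 'cx': 253.16650190624966, 'cy': 190.2130591681582, 'eye': array([-0.02960351,  0.72260679,  0.97331143]), 'attitude': array([-2.36312216,  0.00955154, -2.5632019 ])}
top {'vfov': 43.76414732962283, 'cx': 262.40919324616084, 'cy': 195.08272751261643, 'eye': array([0.37347846, 0.00795898, 1.31864294]), 'attitude': array([-3.05542833, -0.01463258, -1.57024385])}
{'clock': np.float64(0.1), 'qpos': array([ 1.275,  0.522, -0.036,  1.6  ,  0.021,  1.021, -0.113]), 'qd': array([ 0.002, -0.001, -0.   , -0.003, -0.   ,  0.001,  0.001]), 'joint_efforts': array([ 3.0000e-03, -9.2850e+01,  1.9840e+00, -3.7054e+01,  1.8000e-02,
        5.0000e-03, -0.0000e+00]), 'position': array([ 0.14 , -0.609,  0.231]), 'tool_rot': array([-3.141,  0.   ,  0.226]), 'force': array([ 0.426, -0.322, -0.152]), 'moment': array([ 0.06 ,  0.004, -0.004]), 'finger_force': np.float64(0.0), 'grip_width': np.float64(0.085)}
```

View pics/top0.png

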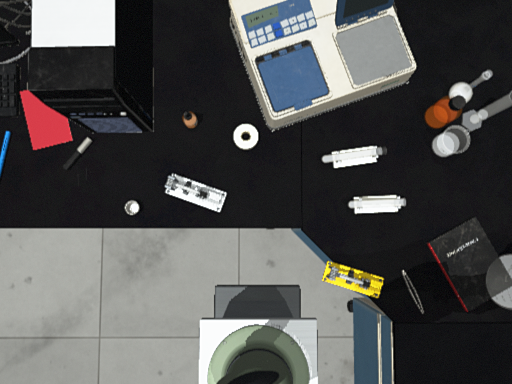

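View pics/scene0.png

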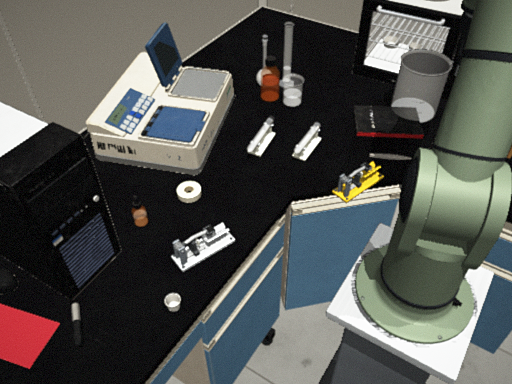

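Run:
```python
import cv2, numpy as np
p=cv2.imread("pics/top0.png")
a=cv2.resize(p[135:225,310:420],None,fx=7,fy=7,interpolation=cv2.INTER_CUBIC)[:,:770]
b=cv2.resize(p[165:220,155:235],None,fx=7,fy=7,interpolation=cv2.INTER_CUBIC)
a=cv2.resize(p[138:220,310:420],(660,492//1),interpolation=cv2.INTER_CUBIC)
cv2.imwrite("pics/c1.png",a)
s=cv2.imread("pics/scene0.png")
c=cv2.resize(s[105:170,235:335],(390,254),interpolation=cv2.INTER_CUBIC)
d=cv2.resize(s[215:280,160:245],(390,298),interpolation=cv2.INTER_CUBIC)
b=cv2.resize(p[165:220,155:235],(400,275),interpolation=cv2.INTER_CUBIC)
m=np.zeros((580,800,3),np.uint8); m[:254,:390]=c; m[260:558,:390]=d; m[:275,400:]=b
cv2.imwrite("pics/c2.png",m)
```

```text
(no output)
```

View pics/c1.png

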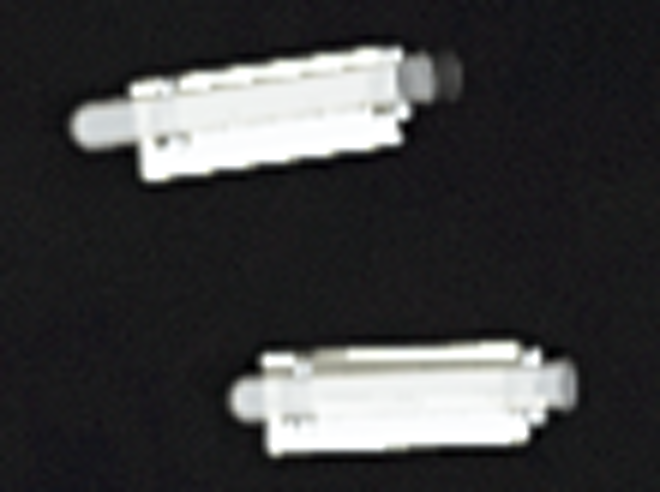

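View pics/c2.png

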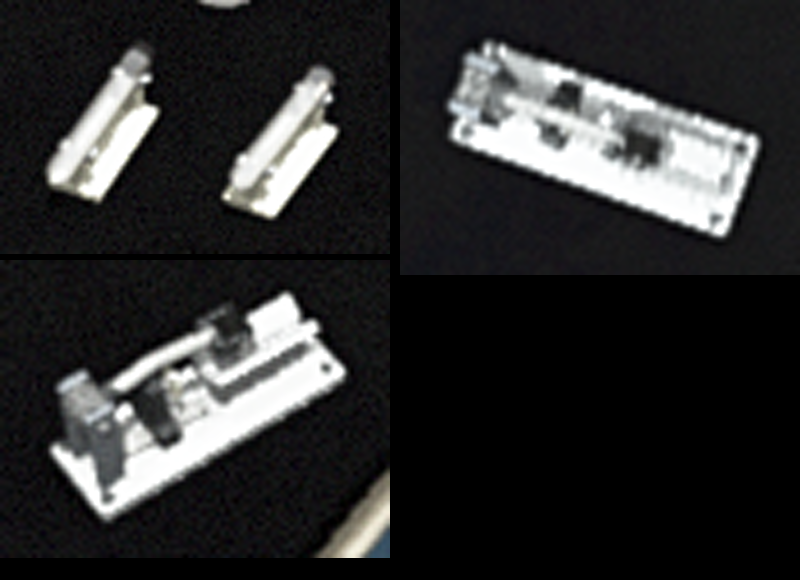

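The stoppered tube is the upper one in the top view: round tip at (322,158), dark stopper at (387,150). It is the longer of the two and the only one with a dark end. The one at (377,204) has no stopper. The jig is the white one at (195,192), with its roller at (204,195) and its pivot at the left end. The yellow jig at (352,278) is the look-alike.

```bash
cat > h.py <<'E'
from workcell import bot, grab_frame, calibration, job
import cv2, numpy as np
from scipy.spatial.transform import Rotation as Ro
def ray(c,u,v):
    f=192/np.tan(np.radians(c["vfov"]/2))
    d=np.array([(u-c["cx"])/f,(v-c["cy"])/f,1.0])
    return np.array(c["eye"]),Ro.from_euler("xyz",c["attitude"]).as_matrix()@d
def onz(c,u,v,z):
    e,d=ray(c,u,v); return e+d*(z-e[2])/d[2]
def proj(c,P):
    f=192/np.tan(np.radians(c["vfov"]/2))
    q=Ro.from_euler("xyz",c["attitude"]).as_matrix().T@(np.array(P)-c["eye"])
    return np.array([c["cx"]+f*q[0]/q[2],c["cy"]+f*q[1]/q[2]])
def tool():
    s=bot.observe(); return np.array(s["position"]),Ro.from_euler("xyz",s["tool_rot"])
def delta(P,yaw):  # tool-axes shift & turn to reach P, tool down, y axis along closing
    p,R=tool(); T=Ro.from_euler("xyz",[np.pi,0,yaw])
    print("shift",np.round(R.inv().apply(np.array(P)-p),4),"rot",np.round((R.inv()*T).as_rotvec(),4))
E
python3 - <<'E'
from h import *
t=calibration("top")
a=onz(t,322,158.3,.046); b=onz(t,387,150.5,.046); print("tube",a,b,np.linalg.norm(a-b),np.arctan2(*(b-a)[[1,0]]))
p=np.load("pics/top0.npz")["p"]; 
m=np.zeros(p.shape[:2],np.uint8); m[165:220,155:235]=(p[165:220,155:235].min(2)>100)*255
r=cv2.minAreaRect(cv2.findNonZero(m)); bx=cv2.boxPoints(r); W=[onz(t,*q,.01)[:2] for q in bx]; print(r,np.round(W,3))
print("roller",onz(t,203.6,194.6,.067))
s=calibration("scene")
for n,P in (("roller crop d(225,330)->",0),): print(onz(s,160+225*85/390,215+(330-260)*85/390*65/85*390/298*298/390*0+215*0+(330-260)*65/298,.067))
w=calibration("wrist"); print(w); pp,R=tool(); print("cam in tool",R.inv().apply(w["eye"]-pp),(R.inv()*Ro.from_euler("xyz",w["attitude"])).as_matrix().round(3))
E
```

```text
tube [ 0.58322745 -0.17117592  0.046     ] [ 0.60506456 -0.34752956  0.046     ] 0.1777004948119895 -1.4475977394207784
((194.60633850097656, 192.00225830078125), (60.87688064575195, 21.390993118286133), 19.653823852539062) [[0.495 0.263]
 [0.551 0.244]
 [0.494 0.086]
 [0.439 0.106]]
roller [0.48260578 0.14402097 0.067     ]
[0.48228837 0.15516653 0.067     ]
{'vfov': 58.780537390193, 'cx': 258.02131177654593, 'cy': 188.32940006222418, 'eye': array([ 0.20889525, -0.59298405,  0.37260687]), 'attitude': array([ 2.85552005e+00,  3.48004603e-05, -1.34491468e+00])}
cam in tool [ 0.07086298 -0.00015294 -0.14182038] [[ 0.    -0.959 -0.282]
 [ 1.    -0.     0.001]
 [-0.001 -0.282  0.959]]
```

```bash
python3 -c "
from h import *
delta([0.598,-0.290,0.231],1.694)"
```

```text
shift [ 5.179e-01 -2.082e-01 -1.000e-04] rot [-9.0000e-04 -6.0000e-04 -1.4682e+00]
```

Units first: shifts go in mm. So 0.26 m is 260, 0.208 m is 208.

```bash
echo '{"ticks":[[0.085, 52, -21, 0, 0, 0, -0.147], [0.085, 104, -42, 0, 0, 0, -0.294], [0.085, 156, -63, 0, 0, 0, -0.44], [0.085, 208, -84, 0, 0, 0, -0.588], [0.085, 260, -104, 0, 0, 0, -0.735]]}' > rows.txt && python3 -m creep rows.txt; python3 -c "
from h import *
delta([0.598,-0.290,0.231],1.694)"
```

```text
clock: 0.72
position: [0.3712, -0.4484, 0.2312]
tool_rot: [-3.141, 0.0, 0.965]
force: [-0.8, -1.4, 0.6]
grip_width: 0.085
finger_force: 0.0
shift [2.593e-01 9.640e-02 2.000e-04] rot [-2.000e-04 -0.000e+00 -7.286e-01]
```

```bash
echo '{"ticks":[[0.085, 52, 19, 0, 0, 0, -0.147], [0.085, 104, 38, 0, 0, 0, -0.294], [0.085, 156, 58, 0, 0, 0, -0.44], [0.085, 208, 77, 0, 0, 0, -0.588], [0.085, 259, 96, 0, 0, 0, -0.729]]}' > rows.txt && python3 -m creep rows.txt
python3 - <<'E'
from h import *
c=calibration("wrist"); p,d=grab_frame("wrist"); cv2.imwrite("pics/w1.png",p); np.savez("pics/w1.npz",p=p,d=d)
import pickle; pickle.dump(c,open("pics/w1.pkl","wb"))
P=onz(calibration("top"),203.6,194.6,.067); delta([0.475,0.127,0.231],1.229)
E
```

```text
clock: 1.35
position: [0.5983, -0.2911, 0.231]
tool_rot: [-3.141, -0.0, 1.694]
force: [-0.2, -1.6, 0.1]
grip_width: 0.0854
finger_force: 0.0
shift [ 0.4254 -0.0708  0.0011] rot [ 0.0019 -0.0041  0.4794]
```

View pics/w1.png

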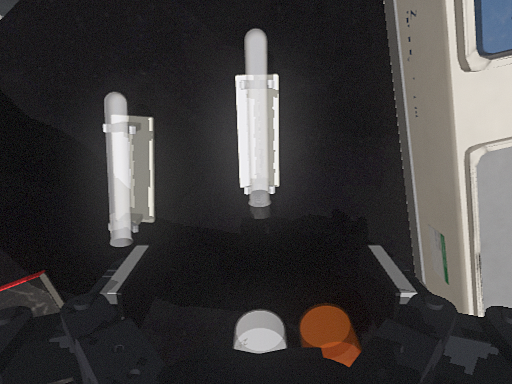

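The wrist view shows the stoppered tube with its tip at (256,30) and dark stopper end at about (260,218). The open tube is on the left, at (118,170). Next I'll look at the jig.

```bash
python3 - <<'E'
from h import *
import pickle
c=pickle.load(open("pics/w1.pkl","rb"))
p=np.load("pics/w1.npz")["p"].astype(int).max(2)
for v in (45,60,): 
    r=p[v,225:295]; k=np.where(r>90)[0]+225; print(v,k.min(),k.max())
print("col tip",p[20:45,256], "stopper row", p[190:225:2,260]); print(p[212,240:282])
a=onz(c,256,28.5,.046); b=onz(c,260,218,.046); print(a,b,np.linalg.norm(a-b),np.arctan2(*(a-b)[[1,0]]))
E
echo '{"ticks":[[0.085, 60, -10, 0, 0, 0, 0.067], [0.085, 120, -20, 0, 0, 0, 0.134], [0.085, 180, -30, 0, 0, 0, 0.2], [0.085, 240, -40, 0, 0, 0, 0.266], [0.085, 300, -50, 0, 0, 0, 0.333]]}' > rows.txt && python3 -m creep rows.txt
echo '{"ticks":[[0.085, 60, 20, 0, 0, 0, 0.067], [0.085, 110, 30, 0, 0, 0, 0.133], [0.085, 110, 30, 0, 0, 0, 0.133], [0.085, 110, 30, 0, 0, 0, 0.133]]}' > rows.txt && python3 -m creep rows.txt
python3 - <<'E'
from h import *
c=calibration("wrist"); p,d=grab_frame("wrist"); cv2.imwrite("pics/w2.png",p); np.savez("pics/w2.npz",p=p,d=d)
import pickle; pickle.dump(c,open("pics/w2.pkl","wb"))
E
```

```text
45 245 266
60 245 266
col tip [ 27  35  32  29  30  25  26  30  81 150 145 160 171 179 185 189 191 193
 194 193 194 193 195 193 194] stopper row [141 149 149 157 157 158 156 149 155  78  82  85  82  76  74  39  40  28]
[48 49 48 45 48 42 45 44 49 45 50 64 73 74 72 76 79 77 79 79 85 77 78 78
 70 70 66 61 62 56 42 39 46 39 41 45 42 46 46 42 47 39]
[ 0.58053027 -0.17062604  0.046     ] [ 0.60626286 -0.34685089  0.046     ] 0.17809369536515762 1.7157929637525386
clock: 2.02
position: [0.5109, 0.0013, 0.2312]
tool_rot: [-3.141, 0.0, 1.354]
force: [2.1, 0.4, -0.7]
grip_width: 0.0848
finger_force: 0.0
clock: 2.52
position: [0.5642, 0.1003, 0.2309]
tool_rot: [-3.141, 0.001, 1.224]
force: [0.4, -0.6, 0.8]
grip_width: 0.0848
finger_force: 0.0
```

View pics/w2.png

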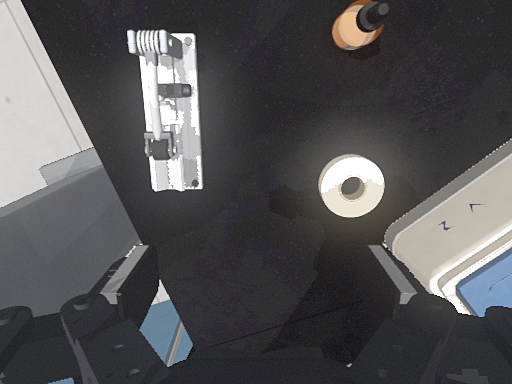

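Run:
```python
from h import *
import pickle
c=pickle.load(open("pics/w2.pkl","rb"))
r=onz(c,160,147,.067); print("roller top",r, "entry end base",onz(c,152,190,.008),onz(c,202,188,.008))
h=1.229; u=np.array([np.cos(h),np.sin(h),0]); delta(np.r_[(r-0.03*u)[:2],0.231],h)
```

```text
roller top [0.48701014 0.14947197 0.067     ] entry end base [0.43897288 0.10485291 0.008     ] [0.49242582 0.08804167 0.008     ]
shift [-0.0095 -0.0894  0.0001] rot [-0.0004  0.0008 -0.0059]
```

```bash
echo '{"ticks":[[0.085, -5, -45, 0, 0, 0, 0], [0.085, -10, -90, 0, 0, 0, -0.006], [0.085, -10, -90, 0, 0, 0, -0.006], [0.085, -10, -90, 0, 0, 0, -0.006]]}' > rows.txt && python3 -m creep rows.txt
python3 - <<'E'
from h import *
c=calibration("wrist"); p,d=grab_frame("wrist"); np.savez("pics/w3.npz",p=p,d=d)
import pickle; pickle.dump(c,open("pics/w3.pkl","wb"))
q=cv2.resize(p[10:230,190:330],(509,600*800//800),interpolation=cv2.INTER_CUBIC)
q=cv2.resize(p[10:230,180:340],None,fx=2.7,fy=2.7,interpolation=cv2.INTER_CUBIC)
cv2.imwrite("pics/w3c.png",q)
E
```

```text
clock: 3.08
position: [0.477, 0.1209, 0.2316]
tool_rot: [3.141, -0.0, 1.228]
force: [1.4, -1.1, 0.7]
grip_width: 0.0848
finger_force: 0.0
```

View pics/w3c.png

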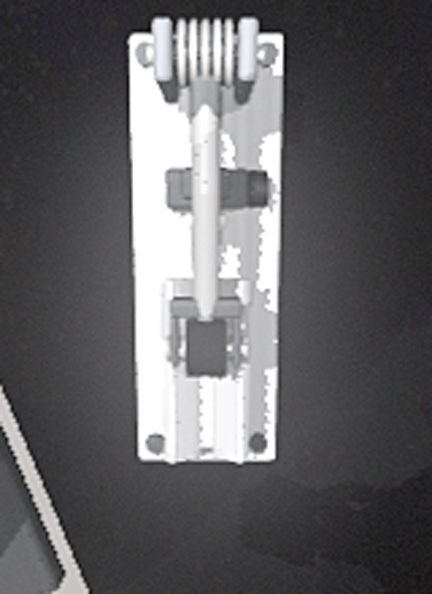

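The crop shows the jig square to the tool. In crop pixels, the base corners are (129,35), (285,35), (139,460) and (274,460), the roller is centred at (206,346), and the trough's open end is at (208,460).

Run:
```python
from h import *
import pickle
c=pickle.load(open("pics/w3.pkl","rb")); d=np.load("pics/w3.npz")["d"]
f=lambda q:(180+(q[0]+.5)/2.7-.5,10+(q[1]+.5)/2.7-.5)
def dp(q):
    u,v=f(q); e,r=ray(c,u,v); z=d[int(round(v)),int(round(u))]; return e+r*z
for q in ((206,346),(208,440),(150,400),(262,400),(206,200)): print("depth pt",q,dp(q).round(4))
C=[onz(c,*f(q),.008) for q in ((129,35),(285,35),(139,461),(275,461))]
print(np.round(C,4)); top=(C[0]+C[1])/2; bot_=(C[2]+C[3])/2; L=top-bot_
print("len",np.linalg.norm(L),"wid",np.linalg.norm(C[1]-C[0]),np.linalg.norm(C[3]-C[2]),"heading",np.arctan2(L[1],L[0]))
h=np.arctan2(L[1],L[0]); u=np.array([np.cos(h),np.sin(h),0]); n=np.array([-u[1],u[0],0])
m=(top+bot_)/2
r=onz(c,*f((206.5,346)),.067); print("roller",r,"lateral off base axis",(r-m)@n,"along from entry edge",(r-bot_)@u)
# trough ridges
for q in ((176,455),(241,455)): print("ridge",(onz(c,*f(q),.045)-m)@n)
```

```text
depth pt (206, 346) [0.4843 0.1482 0.0659]
depth pt (208, 440) [0.4709 0.1092 0.0293]
depth pt (150, 400) [0.4529 0.1281 0.0102]
depth pt (262, 400) [0.4952 0.113  0.01  ]
depth pt (206, 200) [0.5    0.192  0.0715]
[[0.4929 0.2559 0.008 ]
 [0.5461 0.237  0.008 ]
 [0.4394 0.1055 0.008 ]
 [0.492  0.0867 0.008 ]]
len 0.1597203227675381 wid 0.05649112616348318 0.055913702394801965 heading 1.2268937461653469
roller [0.48447105 0.14828865 0.067     ] lateral off base axis -7.324175259234092e-05 along from entry edge 0.05549534063321024
ridge 0.01128295909764133
ridge -0.01268938519977622
```

```bash
python3 -c "
from h import *
delta([0.598,-0.2893,0.15],1.717)"
```

```text
shift [-0.3459  0.2516  0.0816] rot [ 6.000e-04  1.000e-04 -4.889e-01]
```

Converted, -0.22 m is -220, -0.176 m is -176.

```bash
echo '{"ticks":[[0.085, -44, 32, 0, 0, 0, -0.06], [0.085, -88, 64, 0, 0, 0, -0.12], [0.085, -132, 96, 0, 0, 0, -0.18], [0.085, -176, 128, 20, 0, 0, -0.245], [0.085, -220, 160, 40, 0, 0, -0.305]]}' > rows.txt && python3 -m creep rows.txt >/dev/null
python3 -c "
from h import *
delta([0.598,-0.2893,0.15],1.717)"
```

```text
shift [-0.146   0.0488  0.0406] rot [ 0.0004  0.0002 -0.1815]
```

Converted, -0.145 m is -145, -0.1 m is -100.

```bash
echo '{"ticks":[[0.085, -50, 16, 14, 0, 0, -0.06], [0.085, -100, 33, 28, 0, 0, -0.12], [0.085, -145, 48, 40, 0, 0, -0.18], [0.085, -145, 48, 40, 0, 0, -0.18], [0.085, -145, 48, 40, 0, 0, -0.18]]}' > rows.txt && python3 -m creep rows.txt
python3 - <<'E'
from h import *
c=calibration("wrist"); p,d=grab_frame("wrist"); cv2.imwrite("pics/w4.png",p)
g=p.max(2).astype(int)
P,R=tool(); 
for z in (.046,): print("expected tip px",proj(c,[.5805,-.1706,z]),"exp stopper end",proj(c,[.5805+.0256,-.1706-.1741,z]))
def edges(v):
    k=np.where(g[v,200:320]>90)[0]; return k.min()+200,k.max()+200
e=proj(c,[.5805,-.1706,.046])
for v in range(0,60,6): 
    k=np.where(g[v,200:320]>100)[0]; print(v,(k.min()+200,k.max()+200) if len(k) else None)
delta([0.598,-0.2893,0.027],1.717)
E
```

```text
clock: 4.38
position: [0.5963, -0.2857, 0.1507]
tool_rot: [-3.141, -0.001, 1.714]
force: [-0.6, -1.1, 0.0]
grip_width: 0.0853
finger_force: 0.0
expected tip px [260.54197919  17.48044556] exp stopper end [260.75231893 258.83237001]
0 None
6 None
12 None
18 (np.int64(254), np.int64(265))
24 (np.int64(247), np.int64(271))
30 (np.int64(245), np.int64(273))
36 (np.int64(245), np.int64(273))
42 (np.int64(245), np.int64(273))
48 (np.int64(245), np.int64(273))
54 (np.int64(245), np.int64(273))
shift [-0.0045  0.0009  0.1242] rot [ 0.     -0.0005 -0.0023]
```

View pics/w4.png

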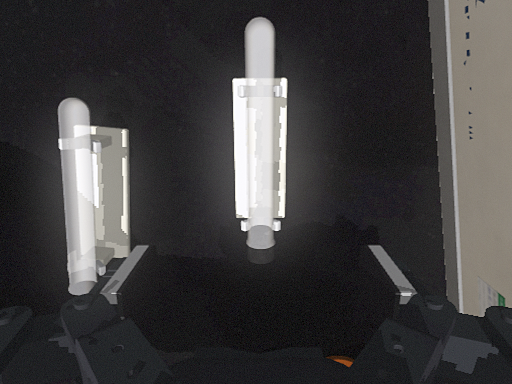

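The tube is centred at column 259 and parallel to the tool (expected 260.5). The fingers clear the open tube at (78,200), so I'll descend and grip.

Converted, 0.124 m is 124, 0.11 m is 110.

```bash
echo '{"ticks":[[0.085, -4, 1, 40, 0, 0, 0], [0.085, -4.5, 1, 80, 0, 0, 0], [0.06, -4.5, 1, 110, 0, 0, 0], [0.05, -4.5, 1, 124, 0, 0, 0], [0.05, -4.5, 1, 124, 0, 0, 0]]}' > rows.txt && python3 -m creep rows.txt 40
echo '{"ticks":[[0.018, 0, 0, 0, 0, 0, 0], [0.018, 0, 0, 0, 0, 0, 0], [0.018, 0, 0, 0, 0, 0, 0], [0.018, 0, 0, 0, 0, 0, 0]]}' > rows.txt && python3 -m creep rows.txt 40
```

```text
clock: 5.05
position: [0.5981, -0.2892, 0.0272]
tool_rot: [-3.141, -0.0, 1.715]
force: [0.2, -0.9, 0.2]
grip_width: 0.0499
finger_force: 0.0
clock: 5.55
position: [0.5986, -0.2901, 0.0287]
tool_rot: [3.14, 0.001, 1.715]
force: [-2.0, 0.9, 7.2]
grip_width: 0.0192
finger_force: 38.8
```

Converted, -0.11 m is -110, -0.08 m is -80.

```bash
echo '{"ticks":[[0.018, 0, 0, -10, 0, 0, 0], [0.018, 0, 0, -40, 0, 0, 0], [0.018, 0, 0, -80, 0, 0, 0], [0.018, 0, 0, -110, 0, 0, 0], [0.018, 0, 0, -110, 0, 0, 0]]}' > rows.txt && python3 -m creep rows.txt
python3 - <<'E'
from h import *
c=calibration("wrist"); p,d=grab_frame("wrist"); cv2.imwrite("pics/w5.png",p);np.savez("pics/w5.npz",p=p,d=d)
P,R=tool(); print("exp tip px",proj(c,P+R.apply([.12,0,-.019])))
E
```

```text
clock: 6.18
position: [0.5993, -0.2904, 0.1407]
tool_rot: [3.138, 0.003, 1.714]
force: [-0.9, -0.4, -1.0]
grip_width: 0.019
finger_force: 39.1
exp tip px [257.97737536 -75.99036432]
```

View pics/w5.png

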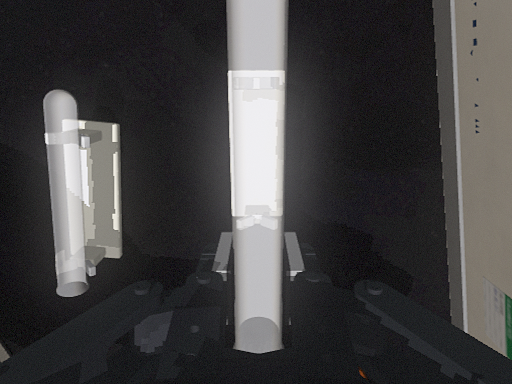

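The tube is held straight: its edges run from columns 226–288 at the top of the picture to 235–283 near the gripper. I'll check its tilt and sideways offset from depth, then work out the move.

Run:
```python
from h import *
c=calibration("wrist"); d=np.load("pics/w5.npz")["d"]; p=np.load("pics/w5.npz")["p"].max(2).astype(int)
P,R=tool()
def T(X): return R.inv().apply(X-P)
for v in (5,20,35,50,65,225,240,300):
    L=[]
    for u in range(215,300,1):
        if d[v,u]>0:
            e,r=ray(c,u,v); q=T(e+r*d[v,u])
            if q[2]<-.005: L.append(q)
    L=np.array(L); 
    if len(L): k=L[:,2].argmin(); print(v,len(L),"x",L[k,0].round(4),"y mean",((L[:,1].min()+L[:,1].max())/2).round(4),"w",np.ptp(L[:,1]).round(4),"topz",np.median(np.sort(L[:,2])[:8]).round(4))
h=1.2269; u=np.array([np.cos(h),np.sin(h),0]); o=np.array([.4843,.1482,0])
for z in (.15,): delta(np.r_[(o-.19*u)[:2],z],h)
```

```text
5 61 x 0.0956 y mean -0.0009 w 0.0198 topz -0.0269
20 62 x 0.0915 y mean -0.0009 w 0.0202 topz -0.0269
35 60 x 0.0872 y mean -0.0009 w 0.0195 topz -0.0271
50 60 x 0.0829 y mean -0.0009 w 0.0197 topz -0.027
65 58 x 0.0785 y mean -0.0006 w 0.0198 topz -0.027
225 52 x 0.024 y mean -0.0004 w 0.0197 topz -0.0269
240 78 x 0.0181 y mean -0.0006 w 0.032 topz -0.0268
300 85 x 0.0128 y mean -0.001 w 0.0246 topz -0.0555
shift [ 0.2823 -0.1392 -0.0118] rot [0.0021 0.0009 0.4877]
```

Converted, 0.15 m is 150, 0.1 m is 100.

```bash
echo '{"ticks":[[0.018, 50, -20, -10, 0, 0, 0.08], [0.018, 100, -40, -12, 0, 0, 0.17], [0.018, 150, -65, -12, 0, 0, 0.255], [0.018, 200, -90, -12, 0, 0, 0.34], [0.018, 250, -115, -12, 0, 0, 0.43]]}' > rows.txt && python3 -m creep rows.txt >/dev/null
echo '{"ticks":[[0.018, 17, -6, 0, 0, 0, 0.03], [0.018, 40, -6, 0, 0, 0, 0.058], [0.018, 40, -6, 0, 0, 0, 0.058], [0.018, 40, -6, 0, 0, 0, 0.058]]}' > rows.txt && python3 -m creep rows.txt
cat >> h.py <<'E'
h=1.2269; u=np.array([np.cos(h),np.sin(h),0]); o=np.array([.4843,.1482,0]); n=np.array([np.sin(h),-np.cos(h),0])
def jig():
    s=bot.observe(); P,R=tool(); q=P-o; F=np.array(s["force"])
    print("t",s["clock"].round(2),"jig x %.4f lat %.4f z %.4f"%(q@u,q@n,P[2]),"tip~%.4f"%(q@u+.1209),"F u %.1f n %.1f z %.1f"%(F@u,F@n,F[2]),"yaw",np.round(s["tool_rot"],3),s["grip_width"].round(4))
E
python3 -c "
from h import *
jig(); delta(np.r_[(o-.19*u+.0008*n)[:2],.030],h)"
```

```text
clock: 7.35
position: [0.4535, -0.0193, 0.1489]
tool_rot: [-3.141, 0.0, 1.227]
force: [0.1, 0.2, -1.4]
grip_width: 0.0191
finger_force: 39.3Traceback (most recent call last):
  File "<string>", line 3, in <module>
    jig(); delta(np.r_[(o-.19*u+.0008*n)[:2],.030],h)
    ~~~^^
  File "h.py", line 22, in jig
    print("t",s["clock"].round(2),"jig x %.4f lat %.4f z %.4f"%(q@u,q@n,P[2]),"tip~%.4f"%(q@u+.1209),"F u %.1f n %.1f z %.1f"%(F@u,F@n,F[2]),"yaw",np.round(s["tool_rot"],3),s["grip_width"].round(4))
              ^^^^^^^^^^^^^^^^
AttributeError: 'float' object has no attribute 'round'
```

```bash
sed -i 's/s\["clock"\].round(2)/round(float(s["clock"]),2)/; s/s\["grip_width"\].round(4)/round(float(s["grip_width"]),4)/' h.py
python3 -c "
from h import *
jig(); delta(np.r_[(o-.19*u+.0008*n)[:2],.030],h)"
```

```text
t 7.35 jig x -0.1681 lat 0.0275 z 0.1489 tip~-0.0472 F u 0.2 n 0.0 z -1.4 yaw [-3.141  0.     1.227] 0.0191
shift [-0.0219 -0.0266  0.119 ] rot [-0.0008  0.0005  0.0001]
```

```bash
echo '{"ticks":[[0.018, -20, -26.6, 30, 0, 0, 0], [0.018, -22, -26.6, 60, 0, 0, 0], [0.018, -22, -26.6, 90, 0, 0, 0], [0.018, -22, -26.6, 118, 0, 0, 0], [0.018, -22, -26.6, 118, 0, 0, 0]]}' > rows.txt && python3 -m creep rows.txt >/dev/null
echo '{"ticks":[[0.018, 0, 0, 0, 0, 0, 0], [0.018, 0, 0, 0, 0, 0, 0]]}' > rows.txt && python3 -m creep rows.txt >/dev/null
python3 - <<'E'
from h import *
jig(); delta(np.r_[(o-.19*u+.0008*n)[:2],.030],h)
c=calibration("wrist"); p,d=grab_frame("wrist"); cv2.imwrite("pics/w6.png",p)
p,d=grab_frame("scene"); cv2.imwrite("pics/s6.png",p)
a=cv2.imread("pics/w6.png"); b=cv2.resize(p[200:300,140:270],(390,300),interpolation=cv2.INTER_CUBIC)
m=np.zeros((384,800,3),np.uint8); m[:,:400]=a[:,56:456]; m[:300,405:795]=b; cv2.imwrite("pics/m6.png",m)
E
```

```text
t 8.22 jig x -0.1895 lat 0.0017 z 0.0323 tip~-0.0686 F u 0.4 n 0.4 z -0.6 yaw [ 3.140e+00 -1.000e-03  1.226e+00] 0.0194
shift [-0.0005 -0.0009  0.0023] rot [ 0.0015 -0.0005 -0.0006]
```

View pics/m6.png

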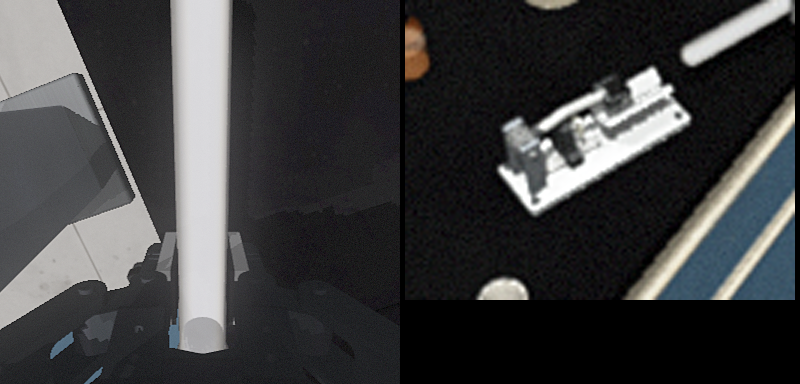

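In the scene crop the tube tip, at (690,55), points straight along the trough, just short of the entry. I'll advance it gently.

Converted, 0.034 m is 34, 0.028 m is 28.

```bash
echo '{"ticks":[[0.018, 4, -1, 1.5, 0, 0, 0], [0.018, 12, -1, 2, 0, 0, 0], [0.018, 20, -1, 2, 0, 0, 0], [0.018, 28, -1, 2, 0, 0, 0], [0.018, 34, -1, 2, 0, 0, 0]]}' > rows.txt && python3 -m creep rows.txt >/dev/null
echo '{"ticks":[[0.018, 0, 0, 0, 0, 0, 0], [0.018, 0, 0, 0, 0, 0, 0]]}' > rows.txt && python3 -m creep rows.txt >/dev/null
python3 -c "
from h import *
jig()"
```

```text
t 9.2 jig x -0.1557 lat 0.0001 z 0.0293 tip~-0.0348 F u -0.2 n -0.1 z 0.5 yaw [-3.142  0.     1.227] 0.0198
```

```bash
echo '{"ticks":[[0.018, 6, 0, 0, 0, 0, 0], [0.018, 12, 0, 0, 0, 0, 0], [0.018, 18, 0, 0, 0, 0, 0], [0.018, 23, 0, 0, 0, 0, 0], [0.018, 23, 0, 0, 0, 0, 0]]}' > rows.txt && python3 -m creep rows.txt >/dev/null; python3 -c "
from h import *
jig()"
echo '{"ticks":[[0.018, 3, 0, 0, 0, 0, 0], [0.018, 6, 0, 0, 0, 0, 0], [0.018, 9, 0, 0, 0, 0, 0], [0.018, 9, 0, 0, 0, 0, 0]]}' > rows.txt && python3 -m creep rows.txt >/dev/null; python3 -c "
from h import *
jig()"
```

```text
t 9.82 jig x -0.1320 lat 0.0001 z 0.0293 tip~-0.0111 F u 0.9 n 0.5 z -0.2 yaw [ 3.142 -0.     1.227] 0.0194
t 10.32 jig x -0.1243 lat 0.0002 z 0.0292 tip~-0.0034 F u -4.9 n 1.3 z -0.6 yaw [-3.141e+00  1.000e-03  1.226e+00] 0.0191
```

Contact with the roller came at the expected tip position, with about 5 N of resistance. I'll keep advancing.

```bash
echo '{"ticks":[[0.018, 3, 0, 0, 0, 0, 0], [0.018, 6, 0, 0, 0, 0, 0], [0.018, 8, 0, 0, 0, 0, 0]]}' > rows.txt && python3 -m creep rows.txt >/dev/null; python3 -c "
from h import *
jig()"
echo '{"ticks":[[0.018, 3, 0, 0, 0, 0, 0], [0.018, 6, 0, 0, 0, 0, 0], [0.018, 8, 0, 0, 0, 0, 0]]}' > rows.txt && python3 -m creep rows.txt >/dev/null; python3 -c "
from h import *
jig()"
echo '{"ticks":[[0.018, 2, 0, 0, 0, 0, 0], [0.018, 4, 0, 0, 0, 0, 0], [0.018, 6, 0, 0, 0, 0, 0]]}' > rows.txt && python3 -m creep rows.txt >/dev/null; python3 -c "
from h import *
jig()"
```

```text
t 10.7 jig x -0.1165 lat 0.0001 z 0.0292 tip~0.0044 F u -6.6 n 2.6 z 1.2 yaw [-3.141e+00  2.000e-03  1.226e+00] 0.0188
t 11.07 jig x -0.1083 lat 0.0002 z 0.0292 tip~0.0126 F u -6.5 n 2.9 z 1.0 yaw [-3.141e+00  1.000e-03  1.226e+00] 0.0189
t 11.45 jig x -0.1024 lat 0.0002 z 0.0292 tip~0.0185 F u -6.5 n 1.7 z 0.8 yaw [-3.141e+00  1.000e-03  1.226e+00] 0.0191
```

```bash
cat >> h.py <<'E'
def ok(lim):
    jig(); F=np.array(bot.observe()["force"])@u
    raise SystemExit(0 if -F<lim else 1)
E
echo '{"ticks":[[0.018, 1, 0, 0, 0, 0, 0], [0.018, 2, 0, 0, 0, 0, 0], [0.018, 3, 0, 0, 0, 0, 0]]}' > rows.txt && python3 -m creep rows.txt >/dev/null; python3 -c "
from h import *
ok(9)" && echo '{"ticks":[[0.018, 1, 0, 0, 0, 0, 0], [0.018, 2, 0, 0, 0, 0, 0], [0.018, 2, 0, 0, 0, 0, 0]]}' > rows.txt && python3 -m creep rows.txt >/dev/null && python3 -c "
from h import *
ok(9)" && echo '{"ticks":[[0.018, 1, 0, 0, 0, 0, 0], [0.018, 2, 0, 0, 0, 0, 0]]}' > rows.txt && python3 -m creep rows.txt >/dev/null && python3 -c "
from h import *
ok(9)" && echo '{"ticks":[[0.018, 0.7, 0, 0, 0, 0, 0], [0.018, 1.5, 0, 0, 0, 0, 0]]}' > rows.txt && python3 -m creep rows.txt >/dev/null && python3 -c "
from h import *
ok(9)" && echo '{"ticks":[[0.018, 0.7, 0, 0, 0, 0, 0], [0.018, 1.5, 0, 0, 0, 0, 0]]}' > rows.txt && python3 -m creep rows.txt >/dev/null && python3 -c "
from h import *
ok(9)"
```

```text
t 11.82 jig x -0.0994 lat 0.0002 z 0.0292 tip~0.0215 F u -5.4 n 2.4 z 0.2 yaw [-3.141e+00  1.000e-03  1.226e+00] 0.0192
t 12.2 jig x -0.0972 lat 0.0002 z 0.0292 tip~0.0237 F u -5.9 n 2.6 z 0.2 yaw [-3.141e+00  1.000e-03  1.226e+00] 0.0192
t 12.45 jig x -0.0952 lat 0.0002 z 0.0292 tip~0.0257 F u -4.9 n 2.2 z -0.4 yaw [-3.141e+00  1.000e-03  1.226e+00] 0.0194
t 12.7 jig x -0.0937 lat 0.0002 z 0.0292 tip~0.0272 F u -5.2 n 2.5 z -1.0 yaw [-3.141e+00  1.000e-03  1.226e+00] 0.0189
t 12.95 jig x -0.0922 lat 0.0002 z 0.0292 tip~0.0287 F u -5.2 n 2.5 z -0.2 yaw [-3.141e+00  1.000e-03  1.226e+00] 0.0193
```

```bash
echo 'from h import *
ok(7.3)' > chk.py
echo '{"ticks":[[0.018, 0.5, 0, 0, 0, 0, 0], [0.018, 1, 0, 0, 0, 0, 0]]}' > rows.txt && python3 -m creep rows.txt >/dev/null; python3 chk.py && echo '{"ticks":[[0.018, 0.5, 0, 0, 0, 0, 0], [0.018, 1, 0, 0, 0, 0, 0]]}' > rows.txt && python3 -m creep rows.txt >/dev/null && python3 chk.py && echo '{"ticks":[[0.018, 0.5, 0, 0, 0, 0, 0], [0.018, 1, 0, 0, 0, 0, 0]]}' > rows.txt && python3 -m creep rows.txt >/dev/null && python3 chk.py && echo '{"ticks":[[0.018, 0.5, 0, 0, 0, 0, 0], [0.018, 1, 0, 0, 0, 0, 0]]}' > rows.txt && python3 -m creep rows.txt >/dev/null && python3 chk.py && echo '{"ticks":[[0.018, 0.5, 0, 0, 0, 0, 0], [0.018, 1, 0, 0, 0, 0, 0]]}' > rows.txt && python3 -m creep rows.txt >/dev/null && python3 chk.py && echo '{"ticks":[[0.018, 0.5, 0, 0, 0, 0, 0], [0.018, 1, 0, 0, 0, 0, 0]]}' > rows.txt && python3 -m creep rows.txt >/dev/null && python3 chk.py
```

```text
t 13.2 jig x -0.0912 lat 0.0002 z 0.0292 tip~0.0297 F u -5.2 n 2.5 z -1.2 yaw [-3.141e+00  1.000e-03  1.226e+00] 0.019
t 13.45 jig x -0.0902 lat 0.0002 z 0.0292 tip~0.0307 F u -3.8 n 2.7 z -0.4 yaw [-3.141e+00  1.000e-03  1.226e+00] 0.0194
t 13.7 jig x -0.0892 lat 0.0002 z 0.0292 tip~0.0317 F u -4.5 n 3.5 z 0.6 yaw [-3.141e+00  1.000e-03  1.226e+00] 0.0189
t 13.95 jig x -0.0882 lat 0.0002 z 0.0292 tip~0.0327 F u -4.5 n 1.2 z 0.1 yaw [-3.141e+00  1.000e-03  1.226e+00] 0.0194
t 14.2 jig x -0.0872 lat 0.0002 z 0.0293 tip~0.0337 F u -5.4 n 3.1 z -1.0 yaw [-3.141e+00  1.000e-03  1.226e+00] 0.0191
t 14.45 jig x -0.0862 lat 0.0002 z 0.0293 tip~0.0347 F u -4.9 n 1.6 z -0.5 yaw [-3.141e+00  1.000e-03  1.226e+00] 0.0192
```

Converted, 0.001 m is 1, 0.0005 m is 0.5.

```bash
echo '{"ticks":[[0.018, 0.5, 0, 0, 0, 0, 0], [0.018, 1, 0, 0, 0, 0, 0]]}' > rows.txt && python3 -m creep rows.txt >/dev/null; python3 chk.py && echo '{"ticks":[[0.018, 0.5, 0, 0, 0, 0, 0], [0.018, 1, 0, 0, 0, 0, 0]]}' > rows.txt && python3 -m creep rows.txt >/dev/null && python3 chk.py && echo '{"ticks":[[0.018, 0.5, 0, 0, 0, 0, 0], [0.018, 1, 0, 0, 0, 0, 0]]}' > rows.txt && python3 -m creep rows.txt >/dev/null && python3 chk.py && echo '{"ticks":[[0.018, 0.5, 0, 0, 0, 0, 0], [0.018, 1, 0, 0, 0, 0, 0]]}' > rows.txt && python3 -m creep rows.txt >/dev/null && python3 chk.py && echo '{"ticks":[[0.018, 0.5, 0, 0, 0, 0, 0], [0.018, 1, 0, 0, 0, 0, 0]]}' > rows.txt && python3 -m creep rows.txt >/dev/null && python3 chk.py && echo '{"ticks":[[0.018, 0.5, 0, 0, 0, 0, 0], [0.018, 1, 0, 0, 0, 0, 0]]}' > rows.txt && python3 -m creep rows.txt >/dev/null && python3 chk.py && echo '{"ticks":[[0.018, 0.5, 0, 0, 0, 0, 0], [0.018, 1, 0, 0, 0, 0, 0]]}' > rows.txt && python3 -m creep rows.txt >/dev/null && python3 chk.py && echo '{"ticks":[[0.018, 0.5, 0, 0, 0, 0, 0], [0.018, 1, 0, 0, 0, 0, 0]]}' > rows.txt && python3 -m creep rows.txt >/dev/null && python3 chk.py
```

```text
t 14.7 jig x -0.0851 lat 0.0002 z 0.0292 tip~0.0358 F u -4.3 n 2.0 z -0.9 yaw [-3.141e+00  1.000e-03  1.226e+00] 0.0192
t 14.95 jig x -0.0842 lat 0.0002 z 0.0292 tip~0.0367 F u -3.8 n 2.6 z -0.2 yaw [-3.141e+00  1.000e-03  1.226e+00] 0.0191
t 15.2 jig x -0.0832 lat 0.0002 z 0.0292 tip~0.0377 F u -4.4 n 2.1 z -0.4 yaw [-3.141e+00  1.000e-03  1.226e+00] 0.0194
t 15.45 jig x -0.0822 lat 0.0002 z 0.0292 tip~0.0387 F u -5.8 n 2.5 z -0.2 yaw [-3.141e+00  1.000e-03  1.226e+00] 0.0193
t 15.7 jig x -0.0818 lat 0.0002 z 0.0292 tip~0.0391 F u -8.6 n 3.0 z 0.9 yaw [-3.141e+00  2.000e-03  1.225e+00] 0.0193
```

Converted, 0.0005 m is 0.5.

```bash
echo '{"ticks":[[0.018, 0, 0, 0, 0, 0, 0]]}' > rows.txt && python3 -m creep rows.txt >/dev/null; python3 chk.py;  echo '{"ticks":[[0.018, 0.5, 0, 0, 0, 0, 0], [0.018, 0.5, 0, 0, 0, 0, 0]]}' > rows.txt && python3 -m creep rows.txt >/dev/null; python3 chk.py
```

```text
t 15.82 jig x -0.0817 lat 0.0002 z 0.0292 tip~0.0392 F u -7.0 n 2.6 z 0.7 yaw [-3.141e+00  2.000e-03  1.225e+00] 0.019
t 16.07 jig x -0.0815 lat 0.0002 z 0.0292 tip~0.0394 F u -8.6 n 3.4 z 0.5 yaw [-3.141e+00  2.000e-03  1.225e+00] 0.0191
```

Converted, 0.0008 m is 0.8, 0.0004 m is 0.4.

```bash
echo '{"ticks":[[0.018, 0.4, 0, 0, 0, 0, 0], [0.018, 0.8, 0, 0, 0, 0, 0], [0.018, 0.8, 0, 0, 0, 0, 0]]}' > rows.txt && python3 -m creep rows.txt >/dev/null; python3 chk.py;  echo '{"ticks":[[0.018, 0.4, 0, 0, 0, 0, 0], [0.018, 0.4, 0, 0, 0, 0, 0]]}' > rows.txt && python3 -m creep rows.txt >/dev/null; python3 chk.py
```

```text
t 16.45 jig x -0.0812 lat 0.0001 z 0.0291 tip~0.0397 F u -11.8 n 3.4 z 1.9 yaw [-3.141e+00  3.000e-03  1.225e+00] 0.0192
t 16.7 jig x -0.0810 lat 0.0001 z 0.0291 tip~0.0399 F u -13.2 n 3.4 z 1.3 yaw [-3.141e+00  3.000e-03  1.225e+00] 0.0192
```

Converted, 0.0001 m is 0.1.

```bash
echo '{"ticks":[[0.018, 0.1, 0, 0, 0, 0, 0], [0.018, 0.1, 0, 0, 0, 0, 0], [0.018, 0.1, 0, 0, 0, 0, 0]]}' > rows.txt && python3 -m creep rows.txt >/dev/null; python3 chk.py;  echo '{"ticks":[[0.018, 0, 0, 0, 0, 0, 0], [0.018, 0, 0, 0, 0, 0, 0], [0.018, 0, 0, 0, 0, 0, 0]]}' > rows.txt && python3 -m creep rows.txt >/dev/null; python3 chk.py
```

```text
t 17.07 jig x -0.0810 lat 0.0001 z 0.0291 tip~0.0399 F u -12.8 n 3.9 z 2.6 yaw [-3.141e+00  3.000e-03  1.225e+00] 0.0192
t 17.45 jig x -0.0810 lat 0.0001 z 0.0291 tip~0.0399 F u -13.5 n 3.0 z 2.4 yaw [-3.141e+00  3.000e-03  1.225e+00] 0.0187
```

```bash
echo '{"ticks":[[0.03, 0, 0, 0, 0, 0, 0], [0.05, 0, 0, 0, 0, 0, 0], [0.05, 0, 0, 0, 0, 0, 0], [0.05, 0, 0, 0, 0, 0, 0]]}' > rows.txt && python3 -m creep rows.txt; python3 chk.py
python3 - <<'E'
from h import *
p,d=grab_frame("scene"); cv2.imwrite("pics/s7.png",p)
c=calibration("wrist"); w,_=grab_frame("wrist")
b=cv2.resize(p[190:290,140:270],(520,400),interpolation=cv2.INTER_CUBIC)
m=np.zeros((400,800,3),np.uint8); m[:384,:270]=w[:,120:390]; m[:,275:795]=b; cv2.imwrite("pics/m7.png",m)
E
```

```text
clock: 17.95
position: [0.4579, 0.0742, 0.0293]
tool_rot: [3.142, -0.0, 1.227]
force: [0.4, 0.7, 0.3]
grip_width: 0.0497
finger_force: 0.0
t 17.95 jig x -0.0785 lat 0.0001 z 0.0293 tip~0.0424 F u 0.8 n 0.1 z 0.3 yaw [ 3.142 -0.     1.227] 0.0497
```

View pics/m7.png

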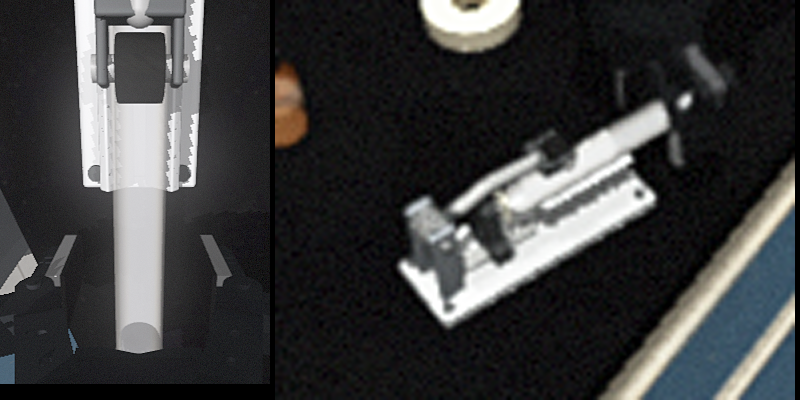

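In this view the tube lies in the trough between the open fingers. The roller, at (139,68), bears on it, and the round end is at the carriage. I've now viewed 11 pictures, one over the limit of 10, so I won't view any more. I'll lift clear and check by numbers only.

Units first: shifts go in mm. So -0.18 m is -180, -0.15 m is -150.

```bash
echo '{"ticks":[[0.06, 0, 0, -20, 0, 0, 0], [0.07, 0, 0, -60, 0, 0, 0], [0.07, 0, 0, -110, 0, 0, 0], [0.07, -30, 0, -150, 0, 0, 0], [0.07, -50, 0, -180, 0, 0, 0]]}' > rows.txt && python3 -m creep rows.txt 
echo '{"ticks":[[0.07, 0, 0, 0, 0, 0, 0], [0.07, 0, 0, 0, 0, 0, 0], [0.07, 0, 0, 0, 0, 0, 0]]}' > rows.txt && python3 -m creep rows.txt >/dev/null
python3 - <<'E'
from h import *
c=calibration("wrist"); p,d=grab_frame("wrist"); jig()
v,w=np.mgrid[0:384:1,0:512:1]; k=d>0
f=192/np.tan(np.radians(c["vfov"]/2)); D=np.stack([(w-c["cx"])/f,(v-c["cy"])/f,np.ones(d.shape)],-1)
X=c["eye"]+(D*d[...,None])@Ro.from_euler("xyz",c["attitude"]).as_matrix().T-o
x,y,z=X@u,X@n,X[...,2]
t=k&(abs(y)<.004)&(z<.12)
for a in np.arange(-.16,.07,.01):
    s=t&(x>=a)&(x<a+.01); print(round(a,2),s.sum(),z[s].max().round(4) if s.any() else None,end=" | ")
T=k&(x>-.13)&(x<-.06)&(z>.04)&(abs(y)<.02); print("\ntube lateral",y[T].min(),y[T].max()); e=t&(z>.045)&(z<.06); print("stopper end x",x[e].min(),"=> tip",x[e].min()+.176)
E
```

```text
clock: 18.68
position: [0.4407, 0.0261, 0.2109]
tool_rot: [3.141, -0.0, 1.226]
force: [-0.5, -0.2, -0.9]
grip_width: 0.0698
finger_force: 0.0
t 19.1 jig x -0.1283 lat -0.0003 z 0.2085 tip~-0.0074 F u 0.6 n -0.4 z 1.1 yaw [-3.14   0.     1.228] 0.0703
-0.16 52 0.0011 | -0.15 0 None | -0.14 63 0.0584 | -0.13 99 0.0587 | -0.12 100 0.0574 | -0.11 119 0.0572 | -0.1 112 0.0572 | -0.09 118 0.0572 | -0.08 123 0.0572 | -0.07 125 0.0573 | -0.06 119 0.0572 | -0.05 129 0.0572 | -0.04 138 0.0574 | -0.03 130 0.057 | -0.02 171 0.0716 | -0.01 176 0.0765 | 0.0 76 0.0756 | 0.01 0 None | 0.02 0 None | 0.03 0 None | 0.04 0 None | 0.05 0 None | 0.06 0 None | 
tube lateral -0.019991668689733857 0.01999794166184161
stopper end x -0.13629942058406874 => tip 0.03970057941593125
```

```bash
python3 -c "
from h import *
print(job.job_done())"
```

```text
the job is handed in; nothing more can be done
None
```

The job is handed in: the stoppered tube lies level in the trough under the lifted roller, its round end at the stop (measured to about 1 mm, so contact is inferred) after about 0.75 s at an estimated 8 N (13 N total minus about 5 N friction), with the robot clear at about 19 s; I viewed 11 pictures, one over the limit of 10.

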